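# Level the rotary board fixture and index the board to the scanner

## Task

The rotary fixture for circuit boards stands low along its right-hand edge, the long edge without the hinge bracket. First push the plywood wedge, thin end first, under that edge until the bubble in the level is centred between its two lines; then turn the turntable (its steel posts are there to push on) until the white connector of the circuit board points at the drum-headed scanner stand and the table has clicked into its stop there. Leave the wedge in place, do not push on the circuit board itself, do not bump the three stands, and leave the other things on the bench where they are.

Things in the scene. Friction and masses are not known exactly. Their poses are not given: they have to be found in the camera images.
- bracket: Fixed dark steel hinge bracket of the fixture. Origin: the fixture's centre, on the level of the bracket's foot, 0 to 5 mm above the bench (differs each time). z up; hinge line along x at y = +140 mm, z = 29 mm; the low edge is the -y side, the ledge with the level the +x side. The levelled plate covers x -138 to +178 mm, y -136 to +136 mm, its underside 24 mm above this origin.
- platform: Aluminium base plate, 315 x 272 x 10 mm, tilting about the hinge line; origin on the hinge line in the plate's mid-plane, axes as the bracket's when level. When nothing lifts its -y edge it rests 0.04 rad low. It stays where it is lifted only while something carries it.
- foot_bar (a point): Middle of the underside of the round steel foot bar (8 mm thick, 200 mm long, along the bracket's x) below the plate's low edge, 6 mm inside that edge. The wedge goes under this bar, in the bracket's +y direction; the space behind is free for 200 mm. It stands 15 mm above the bracket's origin height when level, 10.8 mm lower at the start, and presses down with about 7 N.
- level_mid (a point): Middle of the top of the spirit level: a 68 mm glass tube along the bracket's y in a black cradle (22 x 84 mm) on the plate's +x ledge, about 53 mm above the bench. Two black lines 21 mm apart mark the centre; the bubble is pale, 14 mm long.
- bubble (a joint): Place of the bubble along the level's tube, m: 0 = centred, + towards the hinge (the high side). +0.016 at the start, negative when the edge is lifted too far. Changes by about 1.5 mm per mm of lift of the foot bar, that is 0.25 mm per mm of wedge travel once the wedge carries the bar.
- table_centre (a point): Centre of the turntable's upper face, about 52 mm above the bench. Bare aluminium disc, 240 mm across, 14 mm thick, turning on the plate either way without end; hub of 44 mm diameter, 22 mm high with its pin. Clicks into a stop each quarter turn: a spring roller at the rim catches within 4 degrees and then centres it. In or out of a stop takes 5 to 10 N at a post, between them 0.5 N.
- turntable (a joint): Angle of the turntable on the plate, rad, growing anticlockwise seen from above; at 0 the board's connector points along the bracket's +x. The stops are at whole multiples of pi/2. It stays where it is left between the stops.
- post_a (a point): Centre of the top of a plain steel push post, 12 mm in diameter, standing 34 mm above the turntable's face at 95 mm from its centre, a quarter turn anticlockwise (seen from above) from the board.
- post_b (a point): Top centre of a like post, at 95 mm from the centre, opposite the board.
- post_c (a point): Top centre of a like post, at 95 mm from the centre, a quarter turn clockwise from the board.
- board: Green circuit board in a black nest (66 x 60 mm) fixed on the turntable, up to 17 mm high. Origin at the middle of the nest's underside, 72 mm from the turntable's centre; +x points straight outwards from that centre, to the side of the white connector (36 mm wide). Not to be pushed on.
- scanner: Fixed stand with a wide drum head (52 mm diameter, 30 mm high, black band) on a thin post, 88 mm high over all. Origin on its axis at the foot. It stands at one of three places off the fixture's centre: on the bracket's -x side (180 mm out), +y side (205 mm) or +x side (208 mm).
- beacon: Fixed stand, a slim plain column, 24 mm in diameter (foot 40 mm), 88 mm high, at another of these three places. Origin on its axis at the foot.
- pillar: Fixed stand, a thin post with a 24 mm ball on top (foot 40 mm), 86 mm high, at the third place. Origin on its axis at the foot.
- wedge: Loose plywood wedge, 160 x 40 mm, 90 g, lying flat. Origin under its middle; +x points to the thin end. Slope from x = +80 mm (2.5 mm high) to -40 mm (22.5 mm high), then a block heel to x = -80 mm, 32 mm high, to grip or push. Pushing it under takes 5 to 12 N; the plate is level when the thin end is 75 to 105 mm past the foot bar (more when the bracket is higher). It stays where it is left.
- packer: Loose flat plywood strip, 100 x 40 x 10 mm, evenly thick, lying beside the wedge; not needed, to be left alone. Origin under its middle, long side along x.
- jar: Loose grey jar, 40 mm in diameter, 85 mm high, standing; origin under its middle. To be left alone.
- tray: Loose black open parts tray, 65 x 100 x 30 mm; origin under its middle. To be left alone.
- reel: Loose reel standing on end, 56 mm in diameter, 40 mm high; origin under its middle. To be left alone.
Things that resemble listed ones, but are neither listed nor needed, are in the scene too. Several things have the shape of the wedge; the one meant has the colours described above.

How it is judged:
On the way, in this order (a step that is already met when the one before it is completed fails the run):
1. the wedge carries the low edge and the bubble is centred (within 3 mm, the turntable not yet facing the scanner) (value of joint bubble between -0.003 and 0.003 m and contact force between wedge and platform above 1 N), for 0.3 s.
2. the board's connector points at the scanner, the turntable at rest (y of scanner in the frame of board between -0.008 and 0.008 m and x of scanner in the frame of board above 0.05 m and velocity of joint turntable between -0.05 and 0.05 rad/s), for 0.3 s.
At the end, for the whole second after the job is handed in: The wedge, at rest, carries the edge of the base plate, the bubble is within 3 mm of the middle of its tube, and the turntable rests in the stop where the board's connector points at the scanner (scanner axis within 8 mm of the board's centre line) (all of step 1 and all of step 2 and linear speed of wedge below 0.01 m/s); the robot touches nothing.
It fails at once if the circuit board is pushed (more than 4 N) (contact force between any of the fingers, the arm and board above 4 N).
It fails at once if one of the three stands is bumped (more than 8 N) (contact force between any of the fingers, the arm and scanner above 8 N or contact force between any of the fingers, the arm and beacon above 8 N or contact force between any of the fingers, the arm and pillar above 8 N).
It fails at once if the strip, jar, tray or reel is moved by more than 25 mm (distance of any of packer, jar, tray, reel from where it was at the start of the episode above 0.025 m).
It also fails if it takes over 72 s, if anything falls off the work surface, if the arm or the gripper's body presses on something with over 40 N, if the wrist force passes 120 N, or if a joint passes its speed limit or range.

## Robot

A 6-joint arm with a two-finger parallel gripper is mounted at the origin on the work surface. World frame = base frame: x ahead of the robot, y to its left, z up, the work surface at z = 0. Lengths are in m, angles in rad, forces in N, time in s.
With the tool pointing down it reaches from about 0.375 to 0.9 m from the base axis. Payload 3.1 kg.
Tool frame: the origin (TCP) lies at the very end of the fingers, on their centre line; the grasp point (between the pads) lies 19 mm behind it; z points along the fingers, y is the direction in which the jaws open and shut (so a half turn about z gives the same grasp; the last joint's range is limited). The gripper opens to 85 mm and grips with 20 to 120 N. Pads are 22 mm wide; open, the fingers measure 114 mm over their backs; the gripper's body (76 mm by 85 mm) begins 54 mm behind the grasp point. The pads swing forward as they close: fully open they stand 13 mm farther back than shut.
Start: joints at [1.042, 0.527, 1.433, -0, 1.181, -0.178], TCP at [0.214, 0.587, 0.231] pointing down, gripper open.
Joint ranges: [-3.08, 3.08], [-0.75, 2.2], [0.22, 2.44], [-1.43, 4.57], [0, 2.65], [-2.85, 2.85]. Speed limits (rad/s): [2.79, 2.79, 3.14, 3.14, 3.14, 3.14].

## Interface

Orientations are given as a unit quaternion [x, y, z, w].
In Python, from station import manip gives the robot as it stands. The module is installed in compiled form; this text tells all that it offers.
- The arm moves only by the tool send_rows, never from a script. Its argument "commands" is a list of rows, each an object with "delta_pos": the shift along the world's x, y, z in cm, a list of three; "yaw": the turn about the world's z in rad. A call has 1 to 10 rows; each row shifts and turns the pose as measured when the row begins; what a row does not reach is not made up. A row lasts 1/8 s, in which the tool goes at most 62.5 mm and 10.7 degrees, less where a joint would pass 70% of its speed; a pose out of reach is approached as far as the arm can. A call is refused whole if a number of a shift passes 6.25 or a number of a turn 0.188, either way. A call with a gripper value outside its range is refused whole. "grip" is the closure, from -1 (fully open) to 1 (shut), set as the call begins (left out, the last holds). The fingers move at their own pace and stop on an object; "force" is the grip in N (left out, the last holds). Time passes only in rows, so rows that do not move let the fingers close. It gives the time, the measured TCP pose, the force and the opening at its end, in the units of the state.
- manip.sense(): the state, without advancing time (a new reading comes with each control period).
- manip.snapshot(name): name is "scene" or "top" or "wrist"; returns the picture (420x560x3 uint8, blue, green, red); there is no depth.
- manip.get_calibration(name): a dict with "fx", "fy", "cx", "cy" (pixels), "dist_coeffs" ([k1, k2, p1, p2, k3] as OpenCV has them; the pictures are not rectified), "world_to_cam" (4x4, takes a point from world to camera coordinates); the wrist camera has in their place "mount" (4x4, takes a point from camera to tool coordinates, whose origin is the TCP and whose axes are the flange's). Camera axes: x right, y down, z forward; pixel columns grow to the right and rows downward; lengths in m; the calibration is good to about 2 mm. A picture is of the moment at which its call begins: read the wrist's pose just before it. get_calibration takes no time and is no camera call.
- manip.sign_off(): hands the job in, once; it reports no verdict.
The state is a dict: "t": time; "q": joint angles; "qd": joint speeds; "tau": joint torques, N m; "tcp_pos": TCP position; "tool_rot": TCP orientation; "force": force on the tool from outside, world axes, zero at the start; "ft_torque": the same for the moment, N m; "finger_gap": opening from 0.0 (shut) to 1.0 (fully open).
Only numpy, scipy, OpenCV 4.12 (cv2) and the standard library are available. Lean on these libraries where they do the work, as an engineer would, in place of code of your own. Each camera call takes 0.05 s, during which the arm holds its last target. There are 200 camera calls.

## Working session

There is one attempt and no reset: what is moved stays moved. The work goes in short steps, Python scripts to look and compute and a tool call to move; the robot and the scene stay as the last step left them, time stands still between calls to the robot, and variables do not carry over. Pictures are saved under pics/ and viewed, about 8 in all and at most 12, crops included, and the job is handed in when it is done.

Besides the shell and the picture viewer there is one more tool, called after "Emit:" by a JSON object that holds its "fn" and its "kwargs", one argument or row to a line. send_rows: Moves the arm, as the interface text tells. Its arguments: {"type":"object","properties":{"commands":{"type":"array","items":{"type":"object","properties":{"delta_pos":{"type":"array","items":{"type":"number"}},"yaw":{"type":"number"}}}},"grip":{"type":"number"},"force":{"type":"number"}},"required":["commands"]}

```bash
mkdir -p pics; cat > h.py <<'E'
import numpy as np, cv2
from station import manip
from scipy.spatial.transform import Rotation as R
def cam(name, st=None):
    c=manip.get_calibration(name)
    K=np.array([[c["fx"],0,c["cx"]],[0,c["fy"],c["cy"]],[0,0,1.]]);d=np.array(c["dist_coeffs"],float)
    if name=="wrist":
        T=np.eye(4);T[:3,:3]=R.from_quat(st["tool_rot"]).as_matrix();T[:3,3]=st["tcp_pos"]
        W=np.linalg.inv(T@np.array(c["mount"]))
    else: W=np.array(c["world_to_cam"])
    return K,d,W
def ray(C,px,z):
    K,d,W=C; u=cv2.undistortPoints(np.array(px,float).reshape(-1,1,2),K,d).reshape(-1,2)
    r=np.c_[u,np.ones(len(u))]@W[:3,:3]; o=-W[:3,:3].T@W[:3,3]
    return o+r*((z-o[2])/r[:,2])[:,None]
def proj(C,P):
    K,d,W=C
    return cv2.projectPoints(np.array(P,float).reshape(-1,1,3),cv2.Rodrigues(W[:3,:3])[0],W[:3,3],K,d)[0].reshape(-1,2)
E
python3 - <<'E'
from h import *
s=manip.sense();print(s["t"],s["tcp_pos"],s["tool_rot"])
for n in("scene","top"):
    cv2.imwrite(f"pics/{n}0.png",cv2.resize(manip.snapshot(n),(800,600),interpolation=cv2.INTER_CUBIC))
    C=cam(n);print(n,C[0].round(1).tolist(),(-C[2][:3,:3].T@C[2][:3,3]).round(3))
E
```

```text
0.0 [0.21378503 0.58655298 0.23031203] [ 1.74007637e-01  9.84743705e-01 -1.01626744e-03 -3.81768405e-04]
scene [[390.4, 0.0, 274.6], [0.0, 390.4, 211.6], [0.0, 0.0, 1.0]] [0.806 0.394 0.913]
top [[489.0, 0.0, 272.7], [0.0, 489.0, 212.3], [0.0, 0.0, 1.0]] [ 0.42  -0.038  1.538]
```

View pics/top0.png

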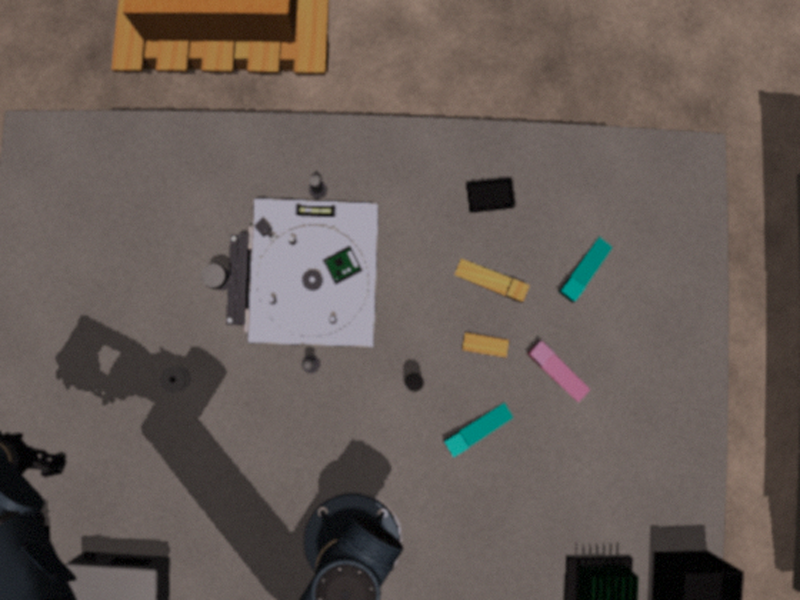

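View pics/scene0.png

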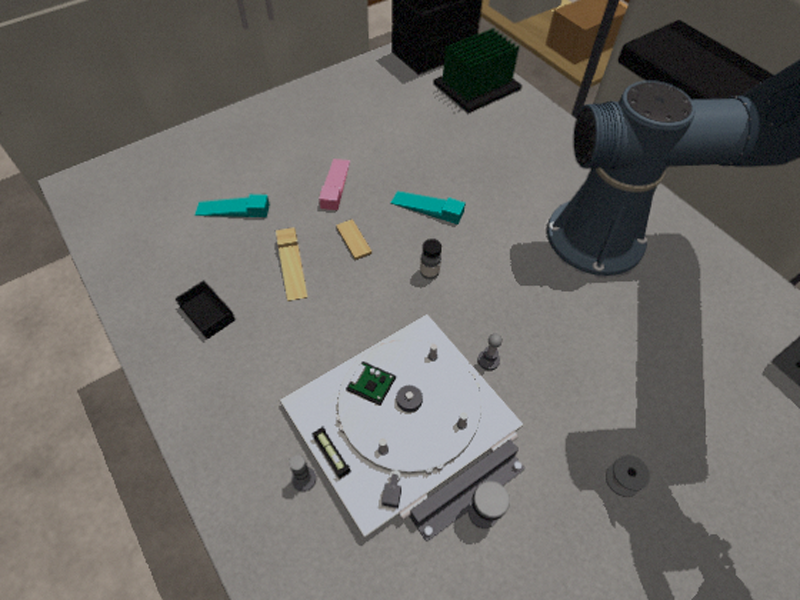

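Top view (800×600 scale): the fixture centre is near (312,279), with the hinge on the left (world +y) and the low edge on the right. The drum-headed scanner is at (215,274), the beacon at (315,183) and the pillar at (310,362).
Wedge-shaped candidates are yellow plywood at (490,280), teal at (478,430) and (586,268), and pink at (560,370). The packer is at (486,345). I choose the yellow plywood one at (490,280), with its heel at about (517,290). The board points at about -65°, so the target is +90° in the bracket frame.

```bash
cat > m.py <<'E'
from h import *
im=manip.snapshot("top");C=cam("top");f=0.7
hsv=cv2.cvtColor(im,cv2.COLOR_BGR2HSV)
m=cv2.inRange(hsv,(12,90,90),(32,255,255));m[:100]=0
for c in cv2.findContours(m,0,2)[0]:
    if cv2.contourArea(c)<80: continue
    r=cv2.minAreaRect(c);b=cv2.boxPoints(r)
    print("yellow px",np.round(r[0],1),"w/h",np.round(r[1],1)); print(" box z=.01",ray(C,b,.01)[:,:2].round(3).tolist())
g=cv2.inRange(hsv,(0,0,165),(180,50,255))
c=max(cv2.findContours(g,0,2)[0],key=cv2.contourArea)
r=cv2.minAreaRect(c);b=cv2.boxPoints(r);P=ray(C,b,.032)[:,:2]
print("plate",r[0],r[1],r[2],P.round(3).tolist(),np.linalg.norm(np.diff(P,axis=0),axis=1).round(3))
px=np.array([[312,279],[293,238],[272,298],[333,318],[215,274],[315,183],[310,362]])*f
for n,p,z in zip(["hub","pa","pb","pc","scan","beacon","pillar"],px,[.074,.086,.086,.086,.088,.088,.086]): print(n,ray(C,p,z)[0,:2].round(3))
x,y,w,h=310,165,70,75
cv2.imwrite("pics/c1.png",cv2.resize(im[y:y+h,x:x+w],None,fx=8,fy=8,interpolation=cv2.INTER_CUBIC))
E
python3 m.py
```

```text
yellow px [339.4 240.9] w/h [32.2 13.5]
 box z=.01 [[0.424, -0.227], [0.466, -0.233], [0.452, -0.334], [0.41, -0.328]]
yellow px [344.  195.9] w/h [52.3 14.1]
 box z=.01 [[0.586, -0.207], [0.629, -0.222], [0.575, -0.379], [0.532, -0.363]]
plate (218.67459106445312, 190.4370574951172) (85.46644592285156, 98.699951171875) 1.9749339818954468 [[0.431, 0.232], [0.739, 0.236], [0.737, -0.032], [0.43, -0.031]] [0.308 0.267 0.307]
hub [0.564 0.097]
pa [0.648 0.139]
pb [0.52  0.178]
pc [0.482 0.049]
scan [0.567 0.3  ]
beacon [0.766 0.098]
pillar [0.39  0.094]
```

View pics/c1.png

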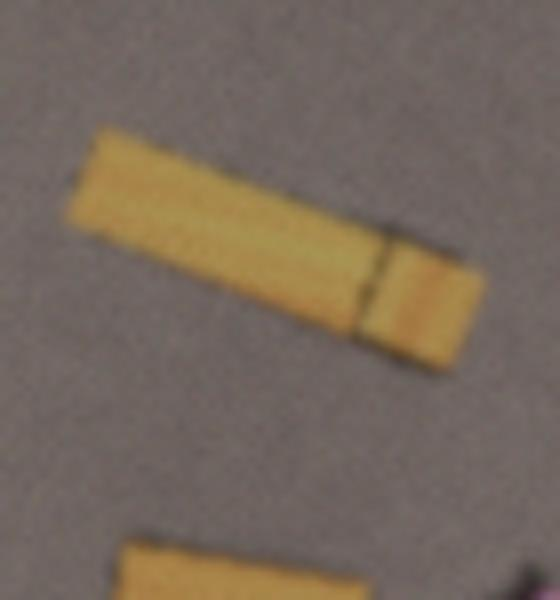

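The crop shows the plywood wedge: the heel block is centred at crop pixel (424,300) and the thin end is on the left, pointing at the fixture. Moving over the heel.

Emit:
{"fn": "send_rows", "kwargs": {
  "commands": [
    {"delta_pos": [2.2,-5.8,0],"yaw": -0.1},
    {"delta_pos": [2.2,-5.8,0],"yaw": -0.1},
    {"delta_pos": [2.2,-5.8,0],"yaw": -0.1},
    {"delta_pos": [2.2,-5.8,0],"yaw": -0.1},
    {"delta_pos": [2.2,-5.8,0],"yaw": -0.1},
    {"delta_pos": [2.2,-5.8,0],"yaw": -0.1},
    {"delta_pos": [2.2,-5.8,0],"yaw": -0.1},
    {"delta_pos": [2.2,-5.8,0],"yaw": -0.1},
    {"delta_pos": [2.2,-5.8,0],"yaw": -0.1},
    {"delta_pos": [2.2,-5.8,0],"yaw": -0.1}
  ],
  "grip": -1,
  "force": 60
}}

```text
t: 1.4
tcp_pos: [0.4338, 0.0028, 0.2299]
tool_rot: [0.634, 0.773, 0.001, 0.002]
force: [0.9, -0.2, -0.5]
finger_gap: 0.996
```

Emit:
{"fn": "send_rows", "kwargs": {
  "commands": [
    {"delta_pos": [2.1,-5.8,0],"yaw": -0.09},
    {"delta_pos": [2.1,-5.8,0],"yaw": -0.09},
    {"delta_pos": [2.1,-5.8,0],"yaw": -0.09},
    {"delta_pos": [2.1,-5.8,0],"yaw": -0.09},
    {"delta_pos": [2.1,-5.8,0],"yaw": -0.09},
    {"delta_pos": [2.1,-5.8,0],"yaw": -0.08},
    {"delta_pos": [0,0,0],"yaw": 0}
  ]
}}

```text
t: 2.28
tcp_pos: [0.5599, -0.3554, 0.228]
tool_rot: [0.822, 0.57, 0.001, 0.003]
force: [-0.2, -1.1, -0.9]
finger_gap: 0.997
```

```bash
cat > w.py <<'E'
from h import *
import sys
s=manip.sense();im=manip.snapshot("wrist");C=cam("wrist",s)
print(s["t"],s["tcp_pos"],s["tool_rot"])
cv2.imwrite(f"pics/w_{sys.argv[1]}.png",im)
m=cv2.inRange(cv2.cvtColor(im,cv2.COLOR_BGR2HSV),(12,90,70),(32,255,255))
for c in cv2.findContours(m,0,2)[0]:
    if cv2.contourArea(c)<1500: continue
    b=cv2.boxPoints(cv2.minAreaRect(c))
    print("px",b.round().tolist())
    for z in(0.,.032):print(z,ray(C,b,z)[:,:2].round(3).tolist())
E
python3 w.py a
```

```text
2.275 [ 0.55992276 -0.3553874   0.22798254] [0.82197196 0.56951687 0.00142847 0.00325428]
```

View pics/w_a.png

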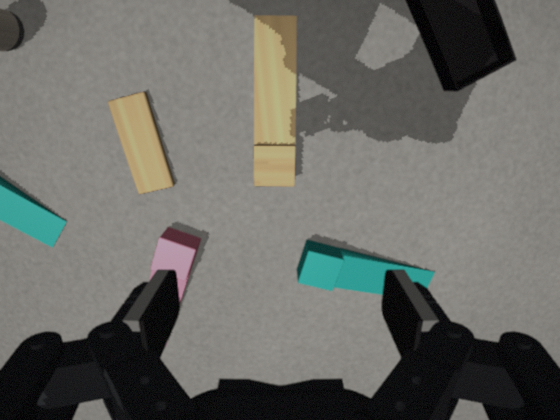

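Wrist view: the wedge is upright in the image, its heel top at pixels (254..295, 146..186) and its thin end at row 15. The fingers are behind it and the yaw already fits.

```bash
python3 - <<'E'
from h import *
s=manip.sense();C=cam("wrist",s)
h=ray(C,[[254,147],[295,146],[295,186],[254,186]],.032);print(h.round(3)[:,:2].tolist(),h.mean(0))
t=ray(C,[[253,15],[297,15]],.0025);print(t.round(3)[:,:2].tolist())
print("axis deg",np.degrees(np.arctan2(*(t.mean(0)-h.mean(0))[[1,0]])))
print("packer",ray(C,[[109,101],[145,92],[173,184],[139,193]],.01).round(3)[:,:2].tolist())
r=R.from_quat(s["tool_rot"]).as_matrix();print(np.degrees(np.arctan2(r[1,1],r[0,1])))
E
```

```text
[[0.544, -0.32], [0.581, -0.333], [0.567, -0.37], [0.53, -0.356]] [ 0.55540994 -0.34471382  0.032     ]
[[0.586, -0.206], [0.625, -0.221]]
axis deg 69.27354632385268
packer [[0.423, -0.228], [0.461, -0.234], [0.447, -0.329], [0.409, -0.325]]
-20.464950919901014
```

Emit:
{"fn": "send_rows", "kwargs": {
  "commands": [
    {"delta_pos": [-0.45,1.05,-5]},
    {"delta_pos": [0,0,-5]},
    {"delta_pos": [0,0,-5]},
    {"delta_pos": [0,0,-4]},
    {"delta_pos": [0,0,-2]},
    {"delta_pos": [0,0,-0.6]},
    {"delta_pos": [0,0,0]}
  ]
}}

```text
validation failed for argument at $.co...
```

Emit:
{"fn": "send_rows", "kwargs": {
  "commands": [
    {"delta_pos": [-0.45,1.05,-5],"yaw": 0},
    {"delta_pos": [0,0,-5],"yaw": 0},
    {"delta_pos": [0,0,-5],"yaw": 0},
    {"delta_pos": [0,0,-4],"yaw": 0},
    {"delta_pos": [0,0,-2],"yaw": 0},
    {"delta_pos": [0,0,-0.6],"yaw": 0},
    {"delta_pos": [0,0,0],"yaw": 0}
  ]
}}

```text
t: 3.2
tcp_pos: [0.553, -0.3325, 0.0098]
tool_rot: [0.819, 0.574, 0.002, 0.001]
force: [0.7, -1.1, 1.0]
finger_gap: 0.999
```

Emit:
{"fn": "send_rows", "kwargs": {
  "commands": [
    {"delta_pos": [0.2,-1.2,-0.2],"yaw": 0},
    {"delta_pos": [0,0,0],"yaw": 0}
  ]
}}

```text
t: 3.45
tcp_pos: [0.5571, -0.347, 0.0108]
tool_rot: [0.819, 0.574, 0.003, 0.004]
force: [-0.7, 0.4, -1.0]
finger_gap: 1.001
```

Emit:
{"fn": "send_rows", "kwargs": {
  "commands": [
    {"delta_pos": [-0.1,0.1,-0.6],"yaw": 0},
    {"delta_pos": [0,0,0],"yaw": 0},
    {"delta_pos": [0,0,0],"yaw": 0},
    {"delta_pos": [0,0,0],"yaw": 0},
    {"delta_pos": [0,0,0],"yaw": 0},
    {"delta_pos": [0,0,0],"yaw": 0}
  ],
  "grip": 1,
  "force": 60
}}

```text
t: 4.2
tcp_pos: [0.557, -0.3471, 0.0064]
tool_rot: [0.819, 0.574, 0.003, 0.006]
force: [0.6, -0.6, 0.7]
finger_gap: 0.456
```

Emit:
{"fn": "send_rows", "kwargs": {
  "commands": [
    {"delta_pos": [0,0,1.5],"yaw": 0},
    {"delta_pos": [0.2,1.5,0],"yaw": 0.09},
    {"delta_pos": [0.2,1.5,0],"yaw": 0.09},
    {"delta_pos": [0.2,1.5,0],"yaw": 0.09},
    {"delta_pos": [0.2,1.5,0],"yaw": 0.08},
    {"delta_pos": [0,1.5,0],"yaw": 0},
    {"delta_pos": [0,1,0],"yaw": 0},
    {"delta_pos": [0,0,0],"yaw": 0}
  ]
}}

```text
t: 5.2
tcp_pos: [0.5655, -0.2598, 0.0265]
tool_rot: [0.704, 0.71, 0.004, 0.006]
force: [0.2, -0.2, -0.4]
finger_gap: 0.459
```

```bash
python3 w.py b; python3 m.py|grep -v box
```

```text
5.2 [ 0.56548482 -0.25975685  0.0264712 ] [0.70374643 0.71041048 0.00422466 0.00632963]
px [[-2.0, 195.0], [74.0, 191.0], [83.0, 362.0], [6.0, 366.0]]
0.0 [[0.417, -0.232], [0.46, -0.23], [0.444, -0.339], [0.389, -0.347]]
0.032 [[0.444, -0.223], [0.479, -0.221], [0.466, -0.309], [0.422, -0.315]]
px [[225.0, 341.0], [233.0, -3.0], [342.0, 0.0], [333.0, 344.0]]
0.0 [[0.533, -0.32], [0.543, -0.143], [0.59, -0.144], [0.596, -0.322]]
0.032 [[0.538, -0.294], [0.546, -0.151], [0.584, -0.151], [0.589, -0.296]]
yellow px [308.2 198.1] w/h [25.  13.5]
plate (207.84622192382812, 190.0367889404297) (70.23799896240234, 100.25311279296875) 2.4895527362823486 [[0.43, 0.244], [0.743, 0.244], [0.739, 0.024], [0.427, 0.027]] [0.313 0.22  0.312]
hub [0.564 0.097]
pa [0.648 0.139]
pb [0.52  0.178]
pc [0.482 0.049]
scan [0.567 0.3  ]
beacon [0.766 0.098]
pillar [0.39  0.094]
```

View pics/w_b.png

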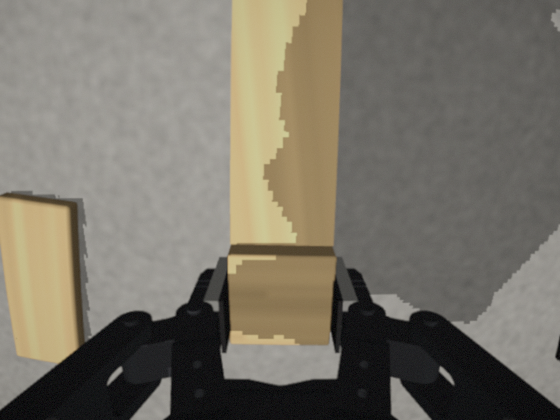

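Emit:
{"fn": "send_rows", "kwargs": {
  "commands": [
    {"delta_pos": [0,1,-1.5],"yaw": 0},
    {"delta_pos": [0,1,-0.5],"yaw": 0},
    {"delta_pos": [0,2,0],"yaw": 0},
    {"delta_pos": [0,2,0],"yaw": 0},
    {"delta_pos": [0,1,0],"yaw": 0},
    {"delta_pos": [0,0,0],"yaw": 0}
  ]
}}

```text
t: 6.05
tcp_pos: [0.5675, -0.191, 0.0065]
tool_rot: [0.704, 0.71, 0.004, 0.011]
force: [0.4, -1.8, 1.7]
finger_gap: 0.46
```

Emit:
{"fn": "send_rows", "kwargs": {
  "commands": [
    {"delta_pos": [-0.1,1,0],"yaw": 0},
    {"delta_pos": [0,1,0],"yaw": 0},
    {"delta_pos": [0,1,0],"yaw": 0},
    {"delta_pos": [0,1,0],"yaw": 0},
    {"delta_pos": [0,1,0],"yaw": 0},
    {"delta_pos": [0,1,0],"yaw": 0},
    {"delta_pos": [0,0,0],"yaw": 0}
  ]
}}

```text
t: 6.92
tcp_pos: [0.5731, -0.1411, 0.0091]
tool_rot: [0.702, 0.712, 0.001, 0.023]
force: [1.2, 5.0, -1.5]
finger_gap: 0.457
```

```bash
cat > b.py <<'E'
from h import *
import sys
out=[]
for n,p,(w,h) in(("top",(315,210),(50,24)),("scene",(331,452),(50,60))):
    im=manip.snapshot(n);x,y=int(p[0]*.7),int(p[1]*.7)
    cr=im[y-h//2:y+h//2,x-w//2:x+w//2];out.append(cv2.resize(cr,(480,480*h//w),interpolation=cv2.INTER_CUBIC))
cv2.imwrite(f"pics/b_{sys.argv[1]}.png",np.vstack(out)[:800])
E
python3 b.py a
```

```text
(no output)
```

View pics/b_a.png

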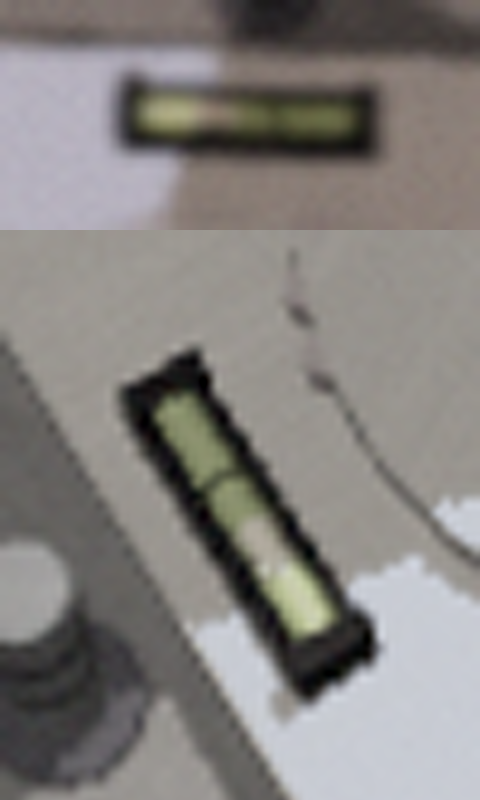

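The bubble is pinkish and sits at about +8 mm, so roughly 30 mm more travel is needed. I'll push 2 cm and read it numerically.

Emit:
{"fn": "send_rows", "kwargs": {
  "commands": [
    {"delta_pos": [-0.1,0.8,-0.1],"yaw": 0},
    {"delta_pos": [-0.1,0.8,-0.1],"yaw": 0},
    {"delta_pos": [-0.1,0.8,0],"yaw": 0},
    {"delta_pos": [0,0,0],"yaw": 0}
  ]
}}

```text
t: 7.52
tcp_pos: [0.5778, -0.1294, 0.0103]
tool_rot: [0.699, 0.714, 0.0, 0.037]
force: [0.5, 5.4, -0.0]
finger_gap: 0.453
```

```bash
cat > bb.py <<'E'
from h import *
import sys
a,b=np.array([224.2,303.7]),np.array([239.3,327.7])
im=np.mean([manip.snapshot("scene").astype(float) for _ in range(3)],0)
t=np.linspace(-.1,1.1,41);P=a+t[:,None]*(b-a);n=np.array([.85,-.53])
pr=sum(np.stack([cv2.remap(im.astype(np.float32),*(P+k*n).T.astype(np.float32),cv2.INTER_LINEAR)]) for k in(-.8,0,.8)).reshape(-1,3)/3
rg=pr[:,0]/pr[:,1]
for i in range(41): print(f"{(t[i]-.5)*68:.0f}:{pr[i,1]:.0f}/{rg[i]:.2f}",end=" ")
s=manip.sense();print(s["tcp_pos"],s["force"])
E
python3 bb.py
```

```text
-41:21/1.02 -39:36/0.86 -37:86/0.75 -35:133/0.75 -33:137/0.75 -31:138/0.75 -29:138/0.75 -27:139/0.75 -24:139/0.75 -22:139/0.75 -20:139/0.75 -18:138/0.75 -16:133/0.75 -14:109/0.75 -12:113/0.74 -10:135/0.75 -8:139/0.75 -6:142/0.78 -4:152/0.87 -2:161/0.92 0:161/0.92 2:162/0.92 4:160/0.92 6:161/0.92 8:156/0.91 10:144/0.84 12:138/0.77 14:140/0.76 16:139/0.75 18:139/0.75 20:139/0.75 22:139/0.76 24:144/0.76 27:160/0.78 29:181/0.82 31:167/0.81 33:86/0.85 35:46/0.98 37:45/1.00 39:37/0.98 41:16/0.99 [ 0.57787291 -0.12935116  0.01012918] [ 1.65622943 -2.47993004  1.81887862]
```

Bubble is at about +4 mm, but the tool is tilting while gripping, so I'll release and see how the wedge sits before pushing from behind.

Emit:
{"fn": "send_rows", "kwargs": {
  "commands": [
    {"delta_pos": [0,0,0],"yaw": 0},
    {"delta_pos": [0,0,0],"yaw": 0},
    {"delta_pos": [0,0,0],"yaw": 0},
    {"delta_pos": [0,0,0],"yaw": 0},
    {"delta_pos": [0,0,3],"yaw": 0},
    {"delta_pos": [0,-2,4],"yaw": 0},
    {"delta_pos": [0,-3,3],"yaw": 0},
    {"delta_pos": [0,-3,2],"yaw": 0},
    {"delta_pos": [0,0,0],"yaw": 0}
  ],
  "grip": -1
}}

```text
t: 8.8
tcp_pos: [0.5743, -0.208, 0.1315]
tool_rot: [0.697, 0.717, -0.002, 0.033]
force: [-0.4, -0.1, 1.2]
finger_gap: 0.997
```

```bash
python3 bb.py; python3 w.py c
```

```text
-41:34/0.97 -39:41/0.87 -37:91/0.77 -35:141/0.76 -33:138/0.75 -31:133/0.75 -29:132/0.75 -27:132/0.75 -24:133/0.75 -22:132/0.75 -20:133/0.75 -18:135/0.75 -16:136/0.75 -14:124/0.77 -12:133/0.80 -10:181/0.81 -8:192/0.81 -6:193/0.82 -4:192/0.82 -2:188/0.89 0:190/0.99 2:196/1.02 4:194/1.02 6:196/1.01 8:192/1.03 10:192/1.03 12:178/0.97 14:175/0.86 16:192/0.82 18:192/0.82 20:194/0.82 22:194/0.81 24:193/0.82 27:192/0.82 29:189/0.82 31:165/0.81 33:96/0.85 35:46/0.98 37:40/1.02 39:33/1.03 41:17/0.91 [ 0.57189776 -0.20415809  0.12852254] [ 0.3811201   0.7847323  -0.52627575]
8.95 [ 0.57189776 -0.20415809  0.12852254] [ 0.69584868  0.7175789  -0.00234723  0.0294896 ]
px [[88.0, 216.0], [136.0, 216.0], [136.0, 321.0], [88.0, 321.0]]
0.0 [[0.419, -0.233], [0.459, -0.232], [0.446, -0.337], [0.4, -0.339]]
0.032 [[0.436, -0.22], [0.471, -0.219], [0.46, -0.311], [0.42, -0.313]]
px [[256.0, 0.0], [318.0, 0.0], [318.0, 118.0], [256.0, 118.0]]
0.0 [[0.554, -0.073], [0.596, -0.071], [0.601, -0.151], [0.555, -0.153]]
0.032 [[0.555, -0.079], [0.592, -0.077], [0.597, -0.148], [0.556, -0.149]]
```

View pics/w_c.png

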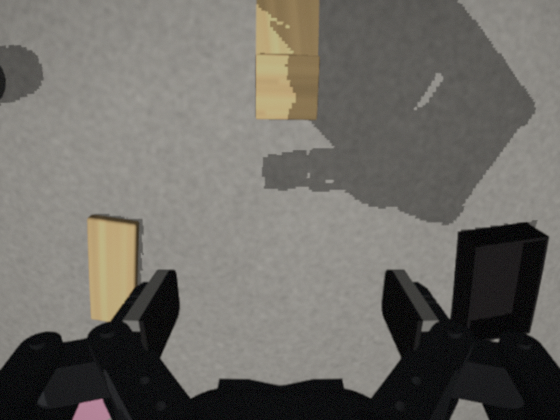

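The wedge sits flat and square with its heel's rear edge at y≈-0.149 (pixels x 256–318, row 118). The bubble is at about +5 mm. Next I'll push the heel from behind with shut fingers.

Emit:
{"fn": "send_rows", "kwargs": {
  "commands": [
    {"delta_pos": [0.4,1.5,-2],"yaw": 0},
    {"delta_pos": [0,0.8,-3],"yaw": 0},
    {"delta_pos": [0,0,-3],"yaw": 0},
    {"delta_pos": [0,0,-2],"yaw": 0},
    {"delta_pos": [0,0,-0.8],"yaw": 0},
    {"delta_pos": [0,0,0],"yaw": 0}
  ],
  "grip": 1
}}

```text
t: 9.75
tcp_pos: [0.5719, -0.1712, 0.0117]
tool_rot: [0.693, 0.721, -0.004, 0.023]
force: [1.1, -0.7, 0.1]
finger_gap: -0.003
```

Emit:
{"fn": "send_rows", "kwargs": {
  "commands": [
    {"delta_pos": [0.4,0.6,0.2],"yaw": 0},
    {"delta_pos": [0,0.5,0],"yaw": 0},
    {"delta_pos": [0,0.6,0],"yaw": 0},
    {"delta_pos": [0,0.6,0],"yaw": 0},
    {"delta_pos": [0,0,0],"yaw": 0}
  ]
}}

```text
t: 10.38
tcp_pos: [0.5841, -0.1569, 0.0197]
tool_rot: [0.691, 0.722, -0.004, 0.036]
force: [0.0, 0.1, 1.0]
finger_gap: -0.003
```

```bash
python3 bb.py
```

```text
-41:21/1.03 -39:38/0.86 -37:85/0.76 -35:132/0.75 -33:136/0.75 -31:137/0.75 -29:137/0.75 -27:138/0.76 -24:138/0.75 -22:137/0.75 -20:137/0.76 -18:137/0.75 -16:132/0.75 -14:106/0.75 -12:104/0.75 -10:132/0.75 -8:138/0.76 -6:138/0.76 -4:141/0.78 -2:152/0.86 0:159/0.92 2:161/0.92 4:159/0.92 6:160/0.92 8:162/0.94 10:172/0.95 12:178/0.90 14:193/0.83 16:198/0.82 18:197/0.82 20:199/0.82 22:199/0.82 24:198/0.82 27:198/0.82 29:194/0.83 31:168/0.81 33:92/0.86 35:47/1.00 37:43/1.01 39:35/1.01 41:14/0.95 [ 0.58366513 -0.15620263  0.01936578] [ 0.44047658 -1.77431005  1.90385852]
```

Emit:
{"fn": "send_rows", "kwargs": {
  "commands": [
    {"delta_pos": [-0.5,0.7,-0.3],"yaw": 0},
    {"delta_pos": [-0.3,0.8,-0.2],"yaw": 0},
    {"delta_pos": [-0.2,0.8,-0.2],"yaw": 0},
    {"delta_pos": [-0.2,0.8,-0.2],"yaw": 0},
    {"delta_pos": [0,0,0],"yaw": 0}
  ]
}}

```text
t: 11.15
tcp_pos: [0.5875, -0.1467, 0.0204]
tool_rot: [0.687, 0.724, -0.004, 0.062]
force: [-0.1, -0.1, -0.6]
finger_gap: 0.0
```

```bash
python3 bb.py | grep -o " -8:.*\| \[.*"
```

```text
-8:140/0.76 -6:146/0.83 -4:157/0.90 -2:162/0.92 0:160/0.92 2:162/0.92 4:160/0.92 6:158/0.92 8:148/0.90 10:139/0.81 12:138/0.75 14:139/0.75 16:139/0.75 18:139/0.75 20:140/0.76 22:147/0.77 24:168/0.80 27:193/0.83 29:194/0.83 31:166/0.81 33:86/0.84 35:48/0.96 37:46/1.00 39:37/1.02 41:13/0.93 [ 0.58724    -0.14595503  0.01999327] [-0.83210819 -2.47813561  2.61423178]
```

Emit:
{"fn": "send_rows", "kwargs": {
  "commands": [
    {"delta_pos": [-0.4,1.3,-0.3],"yaw": 0},
    {"delta_pos": [0,0.4,0],"yaw": 0}
  ]
}}

```text
t: 11.55
tcp_pos: [0.5898, -0.1374, 0.0208]
tool_rot: [0.684, 0.726, -0.004, 0.072]
force: [-2.5, -8.1, -2.8]
finger_gap: 0.002
```

```bash
python3 bb.py | grep -o " -16:.*\| \[.*"
```

```text
-16:127/0.75 -14:102/0.74 -12:118/0.75 -10:139/0.76 -8:147/0.83 -6:158/0.91 -4:160/0.92 -2:161/0.92 0:161/0.92 2:162/0.92 4:156/0.92 6:121/0.90 8:98/0.79 10:131/0.75 12:139/0.76 14:140/0.76 16:140/0.75 18:139/0.75 20:140/0.75 22:140/0.76 24:140/0.75 27:140/0.76 29:136/0.75 31:113/0.76 33:64/0.84 35:46/0.97 37:47/0.98 39:37/0.98 41:16/1.04 [ 0.58978049 -0.13729376  0.02041357] [ -0.87146873 -11.32590361   1.1999781 ]
```

Emit:
{"fn": "send_rows", "kwargs": {
  "commands": [
    {"delta_pos": [-0.4,1.2,-0.3],"yaw": 0},
    {"delta_pos": [0,0.3,0],"yaw": 0}
  ]
}}

```text
t: 11.95
tcp_pos: [0.5915, -0.1303, 0.0209]
tool_rot: [0.682, 0.727, -0.004, 0.08]
force: [-1.4, -5.0, -1.4]
finger_gap: 0.002
```

```bash
python3 bb.py | grep -o " -16:.*\| \[.*"
```

```text
-16:128/0.75 -14:103/0.74 -12:119/0.76 -10:146/0.82 -8:158/0.89 -6:162/0.92 -4:161/0.92 -2:162/0.93 0:161/0.92 2:160/0.92 4:146/0.90 6:112/0.82 8:96/0.75 10:132/0.75 12:139/0.76 14:140/0.75 16:140/0.76 18:140/0.75 20:140/0.76 22:140/0.76 24:140/0.75 27:139/0.75 29:135/0.75 31:103/0.76 33:42/0.86 35:21/1.11 37:24/1.07 39:21/1.03 41:15/1.01 [ 0.59136256 -0.13012001  0.02064171] [-0.76544893 -9.22899023  2.69387218]
```

Emit:
{"fn": "send_rows", "kwargs": {
  "commands": [
    {"delta_pos": [-0.3,0.8,-0.2],"yaw": 0},
    {"delta_pos": [0,0,0],"yaw": 0},
    {"delta_pos": [0,-2,0],"yaw": 0},
    {"delta_pos": [0,-2,2],"yaw": 0},
    {"delta_pos": [0,-2,5],"yaw": 0},
    {"delta_pos": [0,0,5],"yaw": 0},
    {"delta_pos": [0,0,5],"yaw": 0},
    {"delta_pos": [0,0,3],"yaw": 0},
    {"delta_pos": [0,0,0],"yaw": 0}
  ]
}}

```text
t: 13.22
tcp_pos: [0.5852, -0.1784, 0.2207]
tool_rot: [0.68, 0.729, -0.004, 0.075]
force: [0.2, 0.4, -0.5]
finger_gap: -0.0
```

```bash
python3 bb.py | grep -o " -16:.*\| \[.*"; python3 - <<'E'
from h import *
o=[]
for n,(x,y,w,h) in(("top",(140,110,180,150)),("scene",(185,200,200,190))):
    im=manip.snapshot(n);o.append(cv2.resize(im[y:y+h,x:x+w],(400,int(400*h/w)),interpolation=cv2.INTER_CUBIC)[:333])
cv2.imwrite("pics/f.png",np.hstack(o))
E
```

```text
-16:174/0.82 -14:136/0.80 -12:160/0.85 -10:185/0.96 -8:193/1.01 -6:194/1.03 -4:193/1.03 -2:194/1.02 0:192/1.02 2:182/1.00 4:156/0.88 6:148/0.80 8:144/0.81 10:182/0.83 12:190/0.82 14:192/0.83 16:191/0.82 18:191/0.83 20:191/0.82 22:192/0.82 24:191/0.83 27:190/0.83 29:185/0.82 31:146/0.79 33:67/0.87 35:43/1.00 37:43/1.00 39:36/1.03 41:15/1.06 [ 0.58304342 -0.17789882  0.21681019] [-0.42365622  0.8717151  -0.23588969]
```

View pics/f.png

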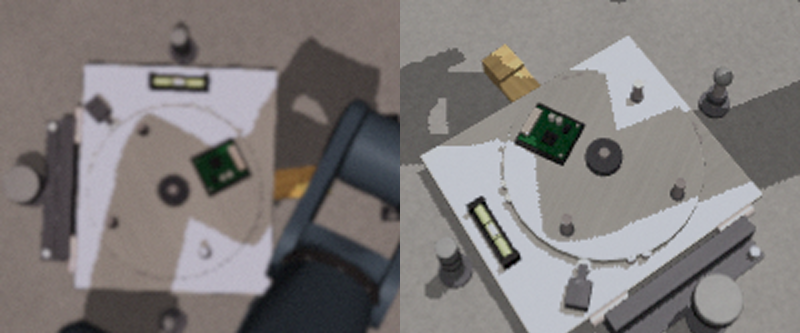

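Bubble reads about -0.3 mm with the robot clear, and the wedge stays under the edge. In the left panel the board points about -62°, with posts at (144,130), (112,222) and (205,250). Now I'll use post_c (near (0.482, 0.049)) and push it anticlockwise with shut fingers.

Emit:
{"fn": "send_rows", "kwargs": {
  "commands": [
    {"delta_pos": [-2.2,5,0],"yaw": 0.05},
    {"delta_pos": [-2.2,5,0],"yaw": 0.05},
    {"delta_pos": [-2.2,5,0],"yaw": 0.05},
    {"delta_pos": [-2.2,5,0],"yaw": 0},
    {"delta_pos": [-2.2,5,0],"yaw": 0},
    {"delta_pos": [0,0,-4],"yaw": 0},
    {"delta_pos": [0,0,0],"yaw": 0}
  ]
}}

```text
t: 14.35
tcp_pos: [0.4648, 0.0786, 0.1664]
tool_rot: [0.623, 0.78, -0.004, 0.064]
force: [0.1, -0.7, -0.3]
finger_gap: -0.004
```

```bash
cat > t.py <<'E'
from h import *
# board (green) direction from the top view, finger place in polar form about the table centre
c=np.array([.565,.095])
im=manip.snapshot("top");C=cam("top");s=manip.sense()
m=cv2.inRange(cv2.cvtColor(im,cv2.COLOR_BGR2HSV),(45,80,20),(85,255,255));m[:,:150]=0;m[:,280:]=0;m[:110]=0;m[270:]=0
yx=np.argwhere(m)
if len(yx):
    b=ray(C,[yx.mean(0)[::-1]],.066)[0,:2];v=b-c;print("board n",len(yx),"ang",np.degrees(np.arctan2(v[1],v[0])).round(1),"r",np.hypot(*v).round(3))
p=np.array(s["tcp_pos"]);v=p[:2]-c;r=R.from_quat(s["tool_rot"]).as_matrix()
print("t",s["t"],"tcp",p.round(4),"ang",np.degrees(np.arctan2(v[1],v[0])).round(1),"r",np.hypot(*v).round(4),"yaw",np.degrees(np.arctan2(r[1,1],r[0,1])).round(1),"z",r[:,2].round(2),"q",np.round(s["q"],2),"F",np.round(s["force"],1))
E
python3 t.py
```

```text
board n 209 ang -58.5 r 0.062
t 14.4 tcp [0.4664 0.0784 0.1679] ang -170.4 r 0.1 yaw 12.9 z [ 0.1  -0.09 -0.99] q [-0.02  0.4   1.93 -0.13  0.71 -0.14] F [-0.3 -0.2  0.3]
```

Emit:
{"fn": "send_rows", "kwargs": {
  "commands": [
    {"delta_pos": [0.3,0,-4],"yaw": 0},
    {"delta_pos": [0,0,-4],"yaw": 0},
    {"delta_pos": [0,0,-2],"yaw": 0},
    {"delta_pos": [0,0,0],"yaw": 0}
  ]
}}

```text
t: 14.9
tcp_pos: [0.4767, 0.0755, 0.0692]
tool_rot: [0.625, 0.777, 0.001, 0.071]
force: [-0.1, -0.2, 0.6]
finger_gap: -0.003
```

```bash
python3 t.py
```

```text
board n 211 ang -60.6 r 0.058
t 14.95 tcp [0.4774 0.0756 0.0699] ang -167.5 r 0.0898 yaw 12.7 z [ 0.11 -0.09 -0.99] q [-0.02  0.61  1.99 -0.2   0.44 -0.06] F [ 0.3  0.5 -0.3]
```

Emit:
{"fn": "send_rows", "kwargs": {
  "commands": [
    {"delta_pos": [-0.1,-1.4,-0.2],"yaw": 0.14},
    {"delta_pos": [0.6,-1.4,0],"yaw": 0.15},
    {"delta_pos": [0.8,-1.2,0],"yaw": 0.15},
    {"delta_pos": [1.0,-1.1,0],"yaw": 0.15},
    {"delta_pos": [0,0,0],"yaw": 0}
  ]
}}

```text
t: 15.58
tcp_pos: [0.5065, 0.0218, 0.0756]
tool_rot: [0.365, 0.928, 0.026, 0.074]
force: [0.2, 0.4, 0.1]
finger_gap: -0.002
```

```bash
python3 t.py
```

```text
board n 190 ang -17.5 r 0.064
t 15.625 tcp [0.5056 0.0225 0.0754] ang -129.3 r 0.0937 yaw 47.4 z [ 0.15 -0.01 -0.99] q [-0.19  0.6   1.97  0.06  0.42 -1.06] F [0.  0.7 0.8]
```

Emit:
{"fn": "send_rows", "kwargs": {
  "commands": [
    {"delta_pos": [0,0,-1],"yaw": 0},
    {"delta_pos": [1.2,-1,0],"yaw": 0.15},
    {"delta_pos": [1.4,-0.6,0],"yaw": 0.15},
    {"delta_pos": [1.5,-0.4,0],"yaw": 0.15},
    {"delta_pos": [1.5,-0.2,0],"yaw": 0.15},
    {"delta_pos": [0,0,0],"yaw": 0}
  ]
}}

```text
t: 16.38
tcp_pos: [0.5501, 0.0067, 0.0617]
tool_rot: [0.066, 0.995, 0.047, 0.049]
force: [-2.7, -0.9, 2.5]
finger_gap: -0.001
```

```bash
python3 t.py
```

```text
board n 198 ang 6.5 r 0.063
t 16.425 tcp [0.5482 0.0072 0.0615] ang -100.9 r 0.0894 yaw 82.6 z [ 0.1   0.09 -0.99] q [-0.25  0.66  1.83  0.2   0.58 -1.86] F [-5.6 -1.9  3. ]
```

Emit:
{"fn": "send_rows", "kwargs": {
  "commands": [
    {"delta_pos": [1.8,-0.6,0.2],"yaw": 0.15},
    {"delta_pos": [1.5,0,0.2],"yaw": 0.15},
    {"delta_pos": [1.4,0.2,0],"yaw": 0.15},
    {"delta_pos": [0,0,0],"yaw": 0}
  ]
}}

```text
t: 16.92
tcp_pos: [0.5889, 0.0072, 0.0634]
tool_rot: [-0.16, 0.985, 0.057, 0.029]
force: [-0.2, 0.6, -0.2]
finger_gap: 0.002
```

```bash
python3 t.py
```

```text
board n 189 ang 34.4 r 0.068
t 16.975 tcp [0.5875 0.0076 0.0632] ang -75.6 r 0.0903 yaw 108.6 z [ 0.04  0.12 -0.99] q [-0.24  0.71  1.68  0.19  0.75 -2.27] F [ 0.3 -0.7 -0.4]
```

Emit:
{"fn": "send_rows", "kwargs": {
  "commands": [
    {"delta_pos": [1.4,0,0.1],"yaw": 0.1},
    {"delta_pos": [1.3,0.7,0],"yaw": 0.1},
    {"delta_pos": [1.2,0.9,0],"yaw": 0.1},
    {"delta_pos": [1.0,1.0,0],"yaw": 0.1},
    {"delta_pos": [0,0,0],"yaw": 0}
  ]
}}

```text
t: 17.6
tcp_pos: [0.6289, 0.0358, 0.0622]
tool_rot: [-0.35, 0.935, 0.063, 0.011]
force: [-0.3, 0.5, -0.4]
finger_gap: -0.002
```

```bash
python3 t.py
```

```text
board n 194 ang 63.7 r 0.07
t 17.65 tcp [0.628  0.0355 0.0621] ang -43.3 r 0.0867 yaw 131.2 z [-0.03  0.12 -0.99] q [-0.18  0.76  1.53  0.15  0.91 -2.56] F [0.3 0.7 0.2]
```

Emit:
{"fn": "send_rows", "kwargs": {
  "commands": [
    {"delta_pos": [1.2,0.8,0.1],"yaw": 0},
    {"delta_pos": [0.7,1.1,0],"yaw": 0},
    {"delta_pos": [0,0,0],"yaw": 0}
  ]
}}

```text
t: 18.02
tcp_pos: [0.6455, 0.0555, 0.0627]
tool_rot: [-0.347, 0.936, 0.064, 0.008]
force: [0.5, 0.9, -0.6]
finger_gap: 0.004
```

```bash
python3 t.py
```

```text
board n 176 ang 77.1 r 0.072
t 18.075 tcp [0.6453 0.055  0.0627] ang -26.4 r 0.0897 yaw 130.9 z [-0.03  0.13 -0.99] q [-0.14  0.78  1.48  0.15  0.94 -2.52] F [ 0.6  0.3 -0.3]
```

Emit:
{"fn": "send_rows", "kwargs": {
  "commands": [
    {"delta_pos": [0.5,1.0,0],"yaw": 0},
    {"delta_pos": [0.3,0.7,0],"yaw": 0},
    {"delta_pos": [0,0,0],"yaw": 0}
  ]
}}

```text
t: 18.45
tcp_pos: [0.6523, 0.0705, 0.0625]
tool_rot: [-0.348, 0.935, 0.062, 0.006]
force: [-1.5, -4.1, 2.0]
finger_gap: 0.003
```

```bash
python3 t.py
```

```text
board n 76 ang 83.9 r 0.085
t 18.5 tcp [0.6523 0.0702 0.0626] ang -15.8 r 0.0908 yaw 131.0 z [-0.03  0.12 -0.99] q [-0.12  0.79  1.45  0.14  0.95 -2.48] F [-1.  -5.3  2. ]
```

Emit:
{"fn": "send_rows", "kwargs": {
  "commands": [
    {"delta_pos": [0.2,0.8,0],"yaw": 0},
    {"delta_pos": [0,0,0],"yaw": 0}
  ]
}}

```text
t: 18.75
tcp_pos: [0.6541, 0.0776, 0.0627]
tool_rot: [-0.347, 0.936, 0.062, 0.005]
force: [-0.2, 0.0, -0.3]
finger_gap: -0.006
```

```bash
python3 t.py
```

```text
board n 13 ang 83.1 r 0.094
t 18.8 tcp [0.6541 0.0772 0.0627] ang -11.3 r 0.0908 yaw 130.9 z [-0.03  0.12 -0.99] q [-0.1   0.79  1.44  0.14  0.96 -2.47] F [ 0.  -0.1  0.2]
```

Force fell to zero: it clicked. Back off, lift and check.

Emit:
{"fn": "send_rows", "kwargs": {
  "commands": [
    {"delta_pos": [-0.3,-1,0],"yaw": 0},
    {"delta_pos": [0,0,4],"yaw": 0},
    {"delta_pos": [0,0,5],"yaw": 0},
    {"delta_pos": [0,-3,5],"yaw": 0},
    {"delta_pos": [-3,-5,2],"yaw": 0},
    {"delta_pos": [-3,-5,0],"yaw": 0},
    {"delta_pos": [-3,-5,0],"yaw": 0},
    {"delta_pos": [-3,-5,0],"yaw": 0},
    {"delta_pos": [0,0,0],"yaw": 0}
  ]
}}

```text
t: 19.92
tcp_pos: [0.5298, -0.1689, 0.2283]
tool_rot: [-0.341, 0.938, 0.057, 0.004]
force: [0.0, 0.1, -1.1]
finger_gap: -0.002
```

```bash
python3 t.py; python3 bb.py | grep -o " -16:.*\| \[.*"; python3 - <<'E'
from h import *
o=[]
for n,(x,y,w,h) in(("top",(130,110,180,150)),("scene",(185,200,200,190))):
    im=manip.snapshot(n);o.append(cv2.resize(im[y:y+h,x:x+w],(400,int(400*h/w)),interpolation=cv2.INTER_CUBIC)[:333])
cv2.imwrite("pics/g.png",np.hstack(o))
E
```

```text
board n 196 ang 92.3 r 0.072
t 19.975 tcp [ 0.5306 -0.1673  0.2284] ang -97.5 r 0.2646 yaw 130.3 z [-0.03  0.11 -0.99] q [-0.55  0.47  1.56  0.08  1.2  -2.85] F [ 0.1 -0.1 -0.6]
 -16:173/0.82 -14:135/0.80 -12:159/0.85 -10:183/0.97 -8:192/1.01 -6:192/1.03 -4:192/1.03 -2:192/1.03 0:191/1.02 2:181/1.01 4:154/0.89 6:147/0.80 8:142/0.80 10:181/0.82 12:189/0.82 14:190/0.82 16:190/0.82 18:190/0.83 20:190/0.82 22:190/0.82 24:190/0.83 27:189/0.83 29:183/0.82 31:145/0.80 33:67/0.88 35:43/0.98 37:43/1.02 39:34/1.03 41:16/1.02 [ 0.5317561  -0.16458568  0.22806746] [ 0.32069243  0.18255424 -0.22788208]
```

View pics/g.png

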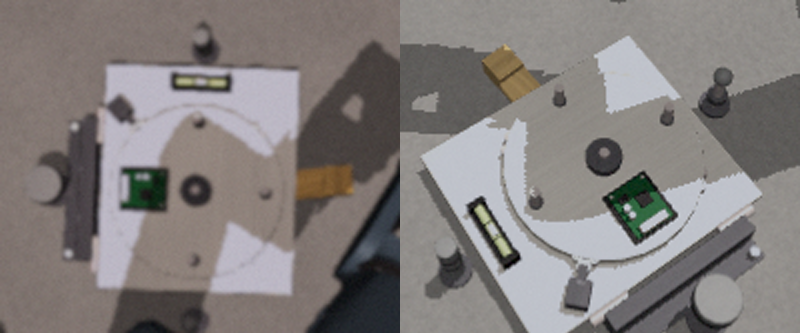

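The board's white connector (125,190) points straight at the drum-headed scanner (47,185). The board squares with the plate and the bubble is centred. Joint 6 is at its range limit, so I'll ease it back before handing in.

Emit:
{"fn": "send_rows", "kwargs": {
  "commands": [
    {"delta_pos": [0,0,1],"yaw": -0.15},
    {"delta_pos": [0,0,0],"yaw": -0.15},
    {"delta_pos": [0,0,0],"yaw": 0},
    {"delta_pos": [0,0,0],"yaw": 0}
  ]
}}

```text
t: 20.72
tcp_pos: [0.5339, -0.1594, 0.2376]
tool_rot: [-0.203, 0.977, 0.057, 0.013]
force: [-0.0, -0.1, 0.4]
finger_gap: -0.003
```

```bash
python3 t.py; python3 -c "
from station import manip
manip.sign_off()"
```

```text
board n 196 ang 92.2 r 0.072
t 20.775 tcp [ 0.5338 -0.1594  0.2376] ang -97.0 r 0.2563 yaw 113.6 z [ 0.    0.12 -0.99] q [-0.55  0.44  1.57  0.11  1.18 -2.57] F [0.1 0.7 0.8]
the job is handed in; nothing more can be done
```

I slid the plywood wedge under the low edge until the bubble was centred, then turned the table anticlockwise by post_c until it clicked in facing the drum-headed scanner. I handed the job in at about 20.8 s; the hand-in reports no verdict.

**Last checks, with the arm clear:**
- **Bubble:** about -0.3 mm from the middle of its two lines, the same before and after turning the table.
- **Wedge:** still under the edge after the table was turned.
- **Turntable:** the push force rose to about 5 N, then dropped to zero as it clicked in. The board measured 92°, which agrees with 90° within my 2–3° error in that measurement, and the picture shows the connector pointing at the scanner.
- **Other things:** the tool stayed clear of the stands, jar, tray, reel and packer throughout. I did not measure the loose things again at the end.

**What went less well:**
- The tool tilted up to about 9° while pushing the wedge.
- Joint 6 ended the turn right at its -2.85 rad limit. I eased it back to -2.57 before handing in, but the reading was too coarse to tell whether it had passed the limit.

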